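# Put the bit case home and latch the router-bit cabinet

## Task

One of the two router-bit cases is sticking out of the cabinet: slide it all the way in until it meets the back, then swing the cabinet door shut and press it home until the spring latch snaps into its keeper and holds the door by itself. Do it gently: no slamming, no forcing, and leave the other things on the bench where they are.

Things in the scene. Friction and masses are not known exactly. Their poses are not given: they have to be found in the camera images.
- cabinet: Fixed plywood router-bit cabinet, 270 mm wide (its y), 200 mm deep (its x), 170 mm high. Origin: centre of its underside. Its open front is the plane x = -100 mm and looks along its -x, roughly to the bench's right; its back wall's inner face is at x = +90 mm; the roof is 12 mm thick, 158 mm up inside.
- shelf_front (a point): Middle of the shelf's front edge, z = 105 mm, 7 mm inside the opening; axes as the cabinet. Two cases lie side by side on the shelf in lanes centred 61 mm to either side (its y), each 112 mm wide, with a 22 mm high strip between.
- door (a joint): Door angle on its upright hinge, rad; 1.1 to 1.35 at the start, falls as it shuts. It stays where left, but below 0.064 a rubber seal (21 mm proud of the front) springs it back out past that unless latched. It latches somewhere from 0.001 to 0.045, as the keeper is set. Seen from above it shuts anticlockwise.
- door_face (a point): Point to press: on the bare outer face of the 20 mm thick plywood door (274 mm wide, z = 6 to 166 mm), 210 mm from the hinge axis, z = 135 mm. Its x axis is the door's normal, from outer to inner face: pressing along +x shuts it; its -y points to the free edge. The bolt and seal take up to 17 N here, more nearer the hinge; then the stop is hard: over 25 N is forcing it.
- door_hinge (a point): On the hinge axis at z = 0, in the plane of the door's inner face, at the cabinet's +y front corner, 141 mm from its middle. Axes as door_face: they turn with the door.
- latch_edge (a point): Middle of the door's free edge at the latch, z = 70 mm. A bevelled spring bolt stands 11 mm out of the edge. It meets the steel keeper on the cabinet's side (z = 50 to 90 mm, reaching 30 mm out in front) 15 mm before it snaps in; the keeper's stop tab halts the door about 2 mm after the snap. The keeper is slotted: it sits up to 6 mm further in or out, not measured.
- door_knob (a point): Middle of the face of the steel pull knob (26 mm diameter, stands 26 mm off the outer face), low on the door, 199 mm from the hinge axis, z = 66 mm.
- case_a: Dark wooden router-bit case, 192 mm long (its x), 100 mm wide (its y), 42 mm high, about 0.5 kg, loose on the shelf, two brass clasps on its front end (-x). Origin: centre of its underside. Identical to the other; either may be the one that sticks out. Home: rear end against the back wall, origin at x = -6 mm in the cabinet's frame, front end 2 mm proud of the cabinet's front, all but flush.
- case_b: Dark wooden router-bit case, 192 mm long (its x), 100 mm wide (its y), 42 mm high, about 0.5 kg, loose on the shelf, two brass clasps on its front end (-x). Origin: centre of its underside. Identical to the other; either may be the one that sticks out. Home: rear end against the back wall, origin at x = -6 mm in the cabinet's frame, front end 2 mm proud of the cabinet's front, all but flush.
- finish_jar: Bystander: amber glass jar, 48 mm across, 58 mm high, on the rear half of the cabinet's roof. Origin: centre of its underside.
- trimmer: Bystander: cordless edge trimmer standing on its 90 mm round base, 205 mm high. Origin: centre of its underside.
- battery: Bystander: black battery pack 115 x 75 x 59 mm. Origin: centre of its underside.
- sanding_block: Bystander: cork sanding block 110 x 64 x 30 mm. Origin: centre of its underside.
- glue_bottle: Bystander: glue bottle, 60 mm across, 170 mm high. Origin: centre of its underside.
- offcut: Bystander: rebated wood offcut 200 x 45 x 36 mm. Origin: centre of its underside.
- dust_brush: Bystander: bench brush lying on the bench. Origin: at bench height under its middle.
Things that resemble listed ones, but are neither listed nor needed, are in the scene too. What is shaped like the case_a but pink is not meant.

How it is judged:
On the way:
1. both bit cases stand fully home against the cabinet's back while the door is still open (x of each of case_a, case_b in the frame of cabinet above -0.01 m and value of joint door above 0.4 rad), for 0.2 s.
At the end, for the whole second after the job is handed in: The door is latched and at rest with nothing pressing it (door angle below 0.05 rad; unlatched, the seal holds it above 0.055), and both cases are home on their shelf, within 4 mm of the cabinet's back (value of joint door below 0.05 rad and velocity of joint door between -0.05 and 0.05 rad/s and x of each of case_a, case_b in the frame of cabinet above -0.01 m); the robot touches nothing.
It fails at once if the door is forced: the robot presses on it with more than 25 N (contact force between any of the fingers, the arm and door above 25 N).
It fails at once if a case is forced: the robot presses on one with more than 40 N (contact force between any of the fingers, the arm and case_a above 40 N or contact force between any of the fingers, the arm and case_b above 40 N).
It fails at once if the door is slammed: it closes faster than 1 rad/s in the last 0.15 rad (value of joint door below 0.15 rad and velocity of joint door below -1 rad/s).
It fails at once if a bystander on the bench or on the cabinet is moved by more than 20 mm (distance of any of finish_jar, trimmer, battery, sanding_block, glue_bottle, offcut, dust_brush from where it was at the start of the episode above 0.02 m).
It also fails if it takes over 64 s, if anything falls off the work surface, if the arm or the gripper's body presses on something with over 40 N, if the wrist force passes 120 N, or if a joint passes its speed limit or range.

## Robot

A 6-joint arm with a two-finger parallel gripper is mounted at the origin on the work surface. World frame = base frame: x ahead of the robot, y to its left, z up, the work surface at z = 0. Lengths are in m, angles in rad, forces in N, time in s.
With the tool pointing down it reaches from about 0.275 to 0.975 m from the base axis. Payload 8.4 kg.
Tool frame: the origin (TCP) lies between the finger pads; the fingertips stand ahead of it and the grasp point (between the pads) lies 3 mm ahead of it (bot.tip_reach is the z of the fingertips in the tool frame, in m); z points along the fingers, y is the direction in which the jaws open and shut (so a half turn about z gives the same grasp; the last joint's range is limited). The gripper opens to 92 mm and grips with 3 to 60 N. Pads are 20 mm wide; open, the fingers measure 128 mm over their backs; the gripper's body (75 mm by 189 mm) begins 69 mm behind the grasp point.
Start: joints at [-1.23, 0.353, 1.633, -0, 1.155, -0.002], TCP at [0.21, -0.589, 0.237] pointing down, gripper open.
Joint ranges: [-2.63, 2.63], [-0.92, 2.1], [0.06, 2.66], [-1.3, 4.44], [0, 2.69], [-3.02, 3.02]. Speed limits (rad/s): [2.22, 2.22, 2.79, 3.14, 3.14, 3.14].

## Interface

Orientations are given as a unit quaternion [w, x, y, z].
In Python, from bench import bot gives the robot as it stands. The module is installed in compiled form; this text tells all that it offers.
- The arm moves only by the tool carry_out, never from a script. Its argument "series" is a list of rows, each an object with "travel": the shift along the tool's x, y, z in m, a list of three; "rot": the turn, a rotation vector about the tool's x, y, z in rad, a list of three; "jaw": the opening, from 0 (shut) to 1 (fully open). A call has 1 to 20 rows; each row is the pose to reach, as a shift and turn from the pose commanded when the call began, along the tool's axes at that moment; what a row does not reach only later rows make up. A row lasts 1/12 s, in which the tool goes at most 41.7 mm and 7.16 degrees, less where a joint would pass 70% of its speed; a pose out of reach is approached as far as the arm can. A call with a gripper value outside its range is refused whole. The fingers move at their own pace and stop on an object; "force" is the grip in N (left out, the last holds). Time passes only in rows, so rows that repeat a pose let the fingers close. It gives the time, the measured TCP pose, the force and the opening at its end, in the units of the state.
- bot.sense(): the state, without advancing time (a new reading comes with each control period).
- bot.grab_frame(name): name is "scene" or "top" or "wrist"; returns (picture, depth): 400x640x3 uint8, blue, green, red; 400x640 float32, m along the optical axis (not along the pixel's ray), 0 where there is no reading.
- bot.camera_params(name): a dict with "intrinsics" (3x3 intrinsics, pixels), "k1" (the pictures are not rectified: a ray, as slopes to the right and down, at radius r is drawn at 1 + k1 r^2 times it, then the intrinsics apply), "position" and "attitude" of the camera in the world. Camera axes: x right, y up, looking along -z (the intrinsics and any distortion apply to the point x, -y, -z); pixel columns grow to the right and rows downward; lengths in m; the calibration is good to about 2 mm. A picture is of the moment at which its call begins: read the wrist's pose just before it. camera_params takes no time and is no camera call; for the wrist camera it gives the pose at the moment of the call.
- bot.finish_job(): hands the job in, once; it reports no verdict.
The state is a dict: "clock": time; "qpos": joint angles; "joint_vel": joint speeds; "tau": joint torques, N m; "tool_pos": TCP position; "tcp_rot": TCP orientation; "ft_force": force on the tool from outside, world axes, zero at the start; "wrist_torque": the same for the moment, N m; "gripper_width": opening from 0.0 (shut) to 1.0 (fully open).
Only numpy, scipy, OpenCV 4.12 (cv2) and the standard library are available. Lean on these libraries where they do the work, as an engineer would, in place of code of your own. Each camera call takes 0.05 s, during which the arm holds its last target.

## Working session

There is one attempt and no reset: what is moved stays moved. The work goes in short steps, Python scripts to look and compute and a tool call to move; the robot and the scene stay as the last step left them, time stands still between calls to the robot, and variables do not carry over. Pictures are saved under pics/ and viewed, and the job is handed in when it is done.

Besides the shell and the picture viewer there is one more tool, called after "Emit:" as a command line: name --argument value ..., lists and objects as JSON in quotes. carry_out: Moves the arm, as the interface text tells. Its arguments: {"type":"object","properties":{"series":{"type":"array"},"force":{"type":"number"}},"required":["series"]}

```bash
mkdir -p pics; cat > h.py <<'E'
import numpy as np, cv2
from scipy.spatial.transform import Rotation as R
from bench import bot
def q2R(q): return R.from_quat([q[1],q[2],q[3],q[0]]).as_matrix()
def cloud(name,depth,p):
    K=np.array(p['intrinsics']);h,w=depth.shape
    u,v=np.meshgrid(np.arange(w),np.arange(h))
    pts=np.stack([u,v],-1).reshape(-1,1,2).astype(np.float64)
    n=cv2.undistortPoints(pts,K,np.array([p['k1'],0,0,0.])).reshape(h,w,2)
    c=np.stack([n[...,0]*depth,-n[...,1]*depth,-depth],-1)
    a=np.array(p['attitude']); M=q2R(a) if a.size==4 else a
    P=c@M.T+np.array(p['position']); P[depth<=0]=np.nan
    return P
E
python3 - <<'E'
from h import *
s=bot.sense();print(s)
for n in['scene','top','wrist']:
    p=bot.camera_params(n);im,d=bot.grab_frame(n)
    print(n,p)
    cv2.imwrite(f'pics/{n}0.png',im);np.savez(f'{n}0.npz',im=im,d=d,P=cloud(n,d,p))
E
```

```text
{'clock': 0.0, 'qpos': array([-1.23041356e+00,  3.53666762e-01,  1.63411759e+00,  2.28048525e-05,
        1.15520545e+00, -2.42786990e-03]), 'joint_vel': array([-0.00048635,  0.00067434, -0.00077921,  0.00070843, -0.00098638,
       -0.00072663]), 'tau': array([ 6.11033975e-04, -5.93835068e+01, -3.34213614e+01,  6.96246489e-02,
        2.34702037e-02, -1.39194995e-04]), 'tool_pos': array([ 0.2099207 , -0.58820157,  0.23585913]), 'tcp_rot': array([-6.90374964e-04,  9.85346585e-01,  1.70562656e-01, -1.07201666e-04]), 'ft_force': array([-0.46384638, -0.89527641, -0.31444936]), 'wrist_torque': array([ 0.0417551 ,  0.03427222, -0.01354377]), 'gripper_width': 0.9968383356720086}
scene {'intrinsics': array([[447.79965989,   0.        , 322.49937618],
       [  0.        , 447.79965989, 207.36229861],
       [  0.        ,   0.        ,   1.        ]]), 'k1': -0.0760196520611566, 'position': array([ 1.55627163, -0.73758609,  1.11198363]), 'attitude': array([0.7941796 , 0.39087541, 0.19446633, 0.42270324])}
top {'intrinsics': array([[474.48925433,   0.        , 314.68335747],
       [  0.        , 474.48925433, 199.82577158],
       [  0.        ,   0.        ,   1.        ]]), 'k1': 0.04910839028248449, 'position': array([ 0.42572067, -0.00852926,  1.49315711]), 'attitude': array([ 0.71175652,  0.01749201, -0.02580973, -0.70173396])}
wrist {'intrinsics': array([[302.85365775,   0.        , 316.8712361 ],
       [  0.        , 302.85365775, 199.66883441],
       [  0.        ,   0.        ,   1.        ]]), 'k1': -0.033649834019514845, 'position': array([ 0.28354851, -0.56298984,  0.38361542]), 'attitude': array([ 0.80943812, -0.11269456,  0.08077909, -0.57060021])}
```

View pics/scene0.png

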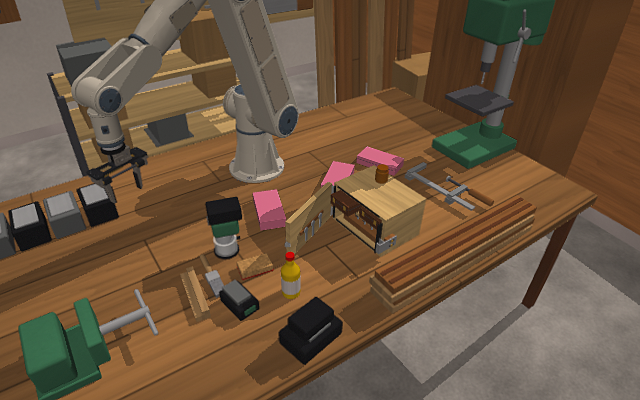

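View pics/top0.png

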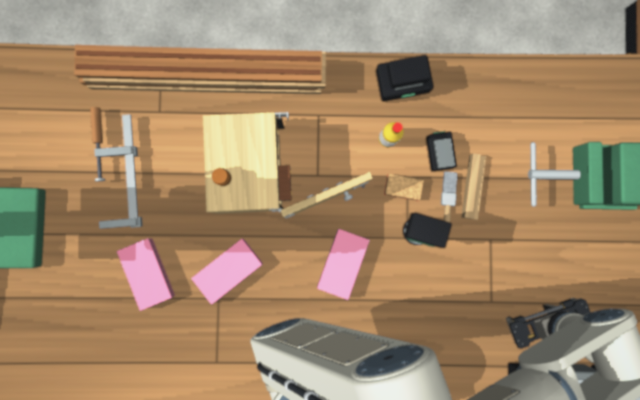

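View pics/wrist0.png

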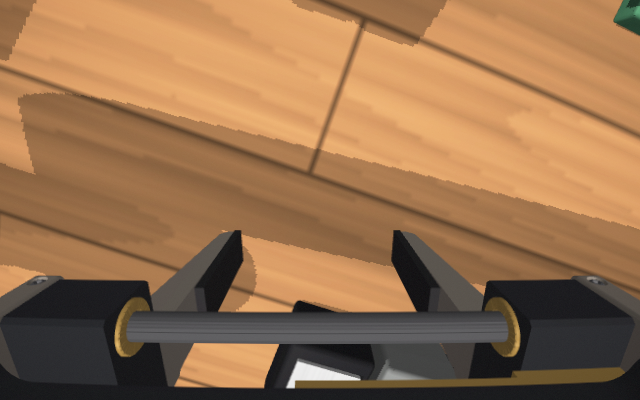

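The top view shows the cabinet roof at about (240,160), with its front facing right. The door runs from the hinge at (280,210) to its free edge at (372,177). Dark wood sticks out at (285,182), on the hinge side. Pink look-alike boxes are at (145,273), (227,271) and (343,265). The keeper is at (282,114).

```bash
python3 - <<'E'
from h import *
t=np.load('top0.npz');P=t['P'];im=t['im']
s=np.load('scene0.npz');S=s['P']
# roof
z=P[...,2];
print('bench z',np.nanmedian(z[130:150,330:370]))
m=(z>0.155)&(z<0.185); m[:, :195]=0; m[:,400:]=0; m[:105]=0; m[225:]=0
roof=m.copy(); 
n,l,st,c=cv2.connectedComponentsWithStats(roof.astype(np.uint8)); 
for i in range(1,n):
    if st[i,4]>30:
        q=P[l==i]; r=cv2.minAreaRect(q[:,:2].astype(np.float32)); print(st[i],np.median(q[:,2]),r,cv2.boxPoints(r).round(3).tolist())
for v in range(108,216,6): print(v,[ (round(float(P[v,u,2]),3)) for u in range(262,384,6)])
# save crops
cv2.imwrite('pics/topc.png',cv2.resize(im[90:230,180:420],None,fx=3.3,fy=3.3,interpolation=cv2.INTER_CUBIC))
cv2.imwrite('pics/scc.png',cv2.resize(s['im'][140:300,240:440],None,fx=3.6,fy=3.6,interpolation=cv2.INTER_CUBIC))
E
```

```text
bench z 0.0005317160914157792
[ 203  113   78   99 6647] 0.17078306692092537 ((0.6128436326980591, 0.18384350836277008), (0.27085041999816895, 0.20471473038196564), 3.547992706298828) [[0.47099998593330383, 0.27799999713897705], [0.48399999737739563, 0.0729999989271164], [0.7540000081062317, 0.09000000357627869], [0.7419999837875366, 0.2939999997615814]]
[392 122   8  11  74] 0.16998614190832673 ((0.717057466506958, -0.24870792031288147), (0.02699863165616989, 0.020081233233213425), 0.16853758692741394) [[0.7039999961853027, -0.23899999260902405], [0.7039999961853027, -0.2590000033378601], [0.7310000061988831, -0.2590000033378601], [0.7310000061988831, -0.23899999260902405]]
[279 172  93  45 709] 0.1662890928627816 ((0.5243158340454102, -0.05343662202358246), (0.02126203291118145, 0.2751457989215851), 24.002063751220703) [[0.45899999141693115, 0.06800000369548798], [0.5709999799728394, -0.18299999833106995], [0.5899999737739563, -0.17499999701976776], [0.4779999852180481, 0.07699999958276749]]
108 [-0.002, 0.001, 0.005, 0.005, 0.003, -0.002, -0.003, -0.002, -0.002, 0.006, -0.003, -0.
[... 1984 characters left out ...]
.0, -0.004, 0.004, 0.002, 0.093, 0.167, 0.173, 0.169, 0.058, 0.076, 0.003, -0.001, 0.002]
192 [0.171, 0.167, 0.17, 0.145, 0.148, -0.002, 0.002, 0.004, 0.001, -0.007, 0.172, 0.168, 0.168, 0.133, 0.075, -0.001, -0.001, 0.004, 0.003, -0.004, -0.006]
198 [0.173, 0.173, 0.17, 0.143, 0.151, 0.001, 0.004, -0.001, 0.172, 0.169, 0.162, 0.079, 0.003, 0.004, 0.074, 0.008, 0.003, 0.001, 0.006, 0.002, 0.001]
204 [0.172, 0.172, 0.171, 0.069, -0.001, 0.005, 0.165, 0.164, 0.167, 0.028, 0.003, 0.003, nan, 0.001, 0.0, 0.002, 0.001, -0.005, 0.002, 0.005, -0.003]
210 [0.063, 0.044, 0.055, 0.16, 0.168, 0.166, 0.138, 0.0, 0.004, 0.001, 0.002, -0.002, -0.008, -0.007, 0.0, -0.003, -0.004, -0.0, 0.003, 0.005, 0.006]
```

```bash
sleep 0
```

```text
(no output)
```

View pics/scc.png

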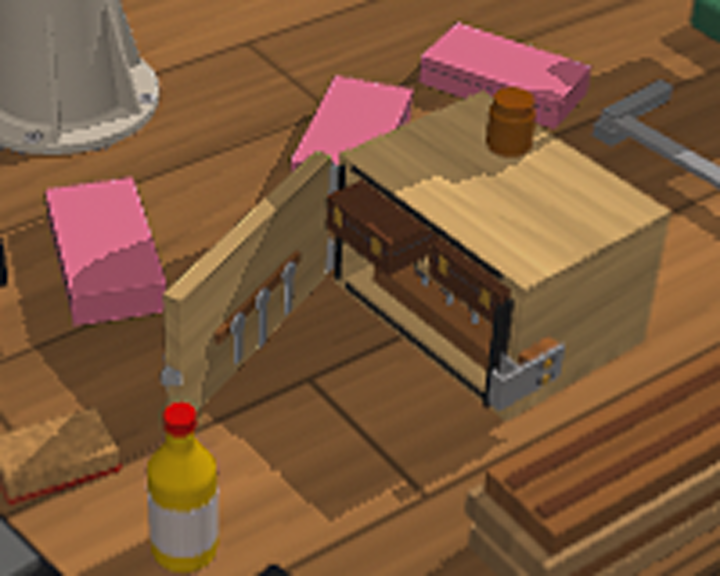

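View pics/topc.png

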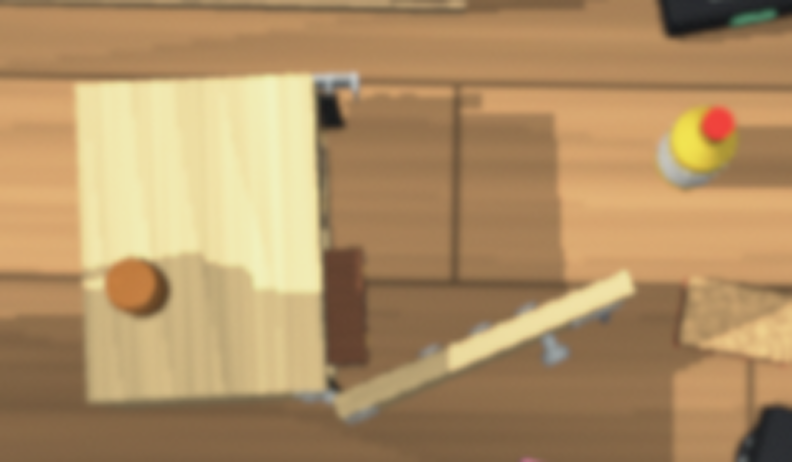

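```bash
cat >> h.py <<'E'
E
python3 - <<'E'
from h import *
P=np.load('top0.npz')['P'];S=np.load('scene0.npz')['P'];si=np.load('scene0.npz')['im']
z=P[...,2]
print('tip',bot.tip_reach)
# roof edges refine
m=np.zeros(z.shape,bool);m[113:212,203:281]=1;m&=(z>.16)&(z<.185)
q=P[m][:,:2]
r=cv2.minAreaRect(q.astype(np.float32));
# front edge: per row rightmost
ed=[]
for v in range(118,206):
    us=np.where(m[v])[0]
    if len(us): ed.append(P[v,us.max(),:2])
ed=np.array(ed);vx,vy,x0,y0=cv2.fitLine(ed.astype(np.float32),cv2.DIST_HUBER,0,.01,.01).ravel();print('front line',vx,vy,x0,y0)
a=np.array([vx,vy]);a*=np.sign(a[0]);yh=-a; xh=np.array([-a[1],a[0]])  # cab y -> -a ; x
yaw=np.arctan2(xh[1],xh[0]);print('yaw',np.degrees(yaw),xh)
pr=(q-[x0,y0])@np.c_[xh,yh];lo=np.percentile(pr,[.3,99.7],axis=0);print('extent',lo)
ctr=np.array([x0,y0])+xh*(lo[0,0]+.1)+yh*lo[:,1].mean();print('ctr',ctr)
np.savez('cab.npz',ctr=ctr,xh=xh,yh=yh)
def cab(Q): return np.concatenate([(Q[...,:2]-ctr)@np.c_[xh,yh],Q[...,2:]],-1)
C=cab(P);mm=(C[...,0]<-.103)&(C[...,0]>-.18)&(C[...,2]>.13)&(C[...,2]<.157)&(abs(C[...,1])<.13)
k=C[mm];print('case top',len(k),k[:,2].mean(),np.percentile(k,[1,5,50,95,99],axis=0).round(4).tolist())
# door
mm=(C[...,2]>.155)&(C[...,2]<.18)&(C[...,0]<-.105)&(C[...,0]>-.4)&(abs(C[...,1])<.2)
k=C[mm];r=cv2.minAreaRect(k[:,:2].astype(np.float32));print('door',r,cv2.boxPoints(r).round(4).tolist())
v=cv2.fitLine(k[:,:2].astype(np.float32),cv2.DIST_HUBER,0,.01,.01).ravel();print(v, 'angle',np.arctan2(abs(v[0]),abs(v[1])))
C2=cab(S)
for nm,lo,hi in(('+y',.02,.1),('-y',-.1,-.02)):
    mm=(C2[...,2]>.112)&(C2[...,2]<.142)&(C2[...,1]>lo)&(C2[...,1]<hi)&(C2[...,0]>-.16)&(C2[...,0]<0)
    k=C2[mm];print(nm,len(k),np.percentile(k[:,0],[5,25,50,75,95]).round(4))
mm=(C2[...,2]>.15)&(C2[...,2]<.168)&(abs(C2[...,1])<.12)&(C2[...,0]>-.13)&(C2[...,0]<-.05)
k=C2[mm];print('front face in scene',np.median(k[:,0]),len(k))
jm=(C[...,2]>.215)&(C[...,2]<.24)&(abs(C[...,0])<.1)&(abs(C[...,1])<.13);print('jar',C[jm].mean(0))
E
```

```text
tip 0.022
front line 0.99797654 0.06358349 0.6135102 0.08561715
yaw 93.64552 [-0.06358349  0.99797654]
extent [[-0.0007238  -0.13899537]
 [ 0.1995506   0.12924701]]
ctr [0.61206218 0.18500238]
case top 417 0.14723376042448194 [[-0.1346, -0.1208, 0.1319], [-0.1333, -0.0137, 0.1411], [-0.1183, 0.0585, 0.1475], [-0.1046, 0.1066, 0.1533], [-0.1034, 0.1104, 0.1547]]
door ((-0.217900812625885, 0.06102956086397171), (0.272737979888916, 0.10836313664913177), 20.67473793029785) [[-0.3646000027656555, 0.06360000371932983], [-0.3264000117778778, -0.03779999911785126], [-0.07119999825954437, 0.05849999934434891], [-0.10939999669790268, 0.1598999947309494]]
[ 0.93806547  0.34645802 -0.2330145   0.10216615] angle 1.2170037
+y 100 [-0.1387 -0.1366 -0.1348 -0.1334 -0.1303]
-y 112 [-0.1063 -0.104  -0.1026 -0.101  -0.0989]
front face in scene -0.09354320302123811 282
jar [0.04944349 0.04421123 0.22688623]
```

One case sticks out by about 32 mm: the dark wood one in the +y (hinge-side) lane, at top (285,182) and scene (370,200). The other dark case, at scene (375,225), is home. The look-alikes are the three pink boxes at top (145,273), (227,271) and (343,265), which I rejected by colour. The close crop shows the brass clasps, which confirms the choice. The door stands at about 1.215 rad.

```bash
cat >> h.py <<'E'
def cabW(x,y,z):
    c=np.load('cab.npz');return np.r_[c['ctr']+c['xh']*x+c['yh']*y,z]
def W2cab(p):
    c=np.load('cab.npz');d=np.array(p)[:2]-c['ctr'];return np.array([d@c['xh'],d@c['yh'],p[2]])
YAW=np.radians(93.65)
def down(yaw): # z down, x axis at yaw
    x=np.array([np.cos(yaw),np.sin(yaw),0]);z=np.array([0,0,-1.]);return np.c_[x,np.cross(z,x),z]
def rel(p,Rt,p0=None,R0=None):
    s=bot.sense()
    if p0 is None:p0=s['tool_pos']
    if R0 is None:R0=q2R(s['tcp_rot'])
    return (R0.T@(np.array(p)-p0)).round(4), R.from_matrix(R0.T@Rt).as_rotvec().round(4)
def stat():
    s=bot.sense();Rm=q2R(s['tcp_rot']);print('t',round(s['clock'],2),'pos',s['tool_pos'].round(4),'cab',W2cab(s['tool_pos']).round(4),'xyaw-YAW',np.degrees(np.arctan2(Rm[1,0],Rm[0,0])-YAW).round(2),'z',Rm[:,2].round(3),'F',s['ft_force'].round(2),'q',s['qpos'].round(2))
E
python3 - <<'E'
from h import *
stat()
print(cabW(-.168,.061,.29))
print(rel(cabW(-.168,.061,.29),down(YAW)))
E
```

```text
t 0.15 pos [ 0.2099 -0.5883  0.236 ] cab [-0.7462  0.4505  0.236 ] xyaw-YAW -74.01 z [-0.     0.001 -1.   ] F [ 0.02  0.08 -0.03] q [-1.23  0.35  1.63 -0.    1.16 -0.  ]
[0.56186763 0.01346373 0.29      ]
(array([ 0.5337, -0.4485, -0.0535]), array([-9.0000e-04, -7.0000e-04, -1.2917e+00]))
```

Emit:
carry_out --series '[{"travel":[0,0,-0.04],"rot":[0,0,0],"jaw":0},{"travel":[0.02,-0.017,-0.054],"rot":[0,0,-0.1],"jaw":0},{"travel":[0.05,-0.042,-0.054],"rot":[0,0,-0.2],"jaw":0},{"travel":[0.08,-0.067,-0.054],"rot":[0,0,-0.3],"jaw":0},{"travel":[0.11,-0.092,-0.054],"rot":[0,0,-0.4],"jaw":0},{"travel":[0.14,-0.118,-0.054],"rot":[0,0,-0.5],"jaw":0},{"travel":[0.17,-0.143,-0.054],"rot":[0,0,-0.6],"jaw":0},{"travel":[0.2,-0.168,-0.054],"rot":[0,0,-0.7],"jaw":0},{"travel":[0.23,-0.193,-0.054],"rot":[0,0,-0.8],"jaw":0},{"travel":[0.26,-0.218,-0.054],"rot":[0,0,-0.9],"jaw":0},{"travel":[0.29,-0.244,-0.054],"rot":[0,0,-1.0],"jaw":0},{"travel":[0.32,-0.269,-0.054],"rot":[0,0,-1.1],"jaw":0},{"travel":[0.35,-0.294,-0.054],"rot":[0,0,-1.2],"jaw":0},{"travel":[0.38,-0.319,-0.054],"rot":[0,0,-1.292],"jaw":0},{"travel":[0.41,-0.345,-0.054],"rot":[0,0,-1.292],"jaw":0},{"travel":[0.44,-0.37,-0.054],"rot":[0,0,-1.292],"jaw":0},{"travel":[0.47,-0.395,-0.054],"rot":[0,0,-1.292],"jaw":0},{"travel":[0.5,-0.42,-0.054],"rot":[0,0,-1.292],"jaw":0},{"travel":[0.534,-0.4485,-0.054],"rot":[0,0,-1.292],"jaw":0},{"travel":[0.534,-0.4485,-0.054],"rot":[0,0,-1.292],"jaw":0}]'

```text
clock: 1.82
tool_pos: [0.5649, 0.0185, 0.2903]
tcp_rot: [-0.0, 0.683, 0.73, 0.001]
ft_force: [-1.1, -0.5, 0.4]
gripper_width: 0.004
```

```bash
python3 - <<'E'
from h import *
stat()
print(rel(cabW(-.168,.061,.14),down(YAW)))
im,d=bot.grab_frame('wrist');cv2.imwrite('pics/w1.png',im)
im,d=bot.grab_frame('top');cv2.imwrite('pics/t1.png',cv2.resize(im[60:260,150:450],None,fx=2.5,fy=2.5))
stat()
E
```

```text
t 1.82 pos [0.5649 0.0185 0.2903] cab [-0.1632  0.0577  0.2903] xyaw-YAW 0.2 z [ 0.001  0.002 -1.   ] F [-1.07 -0.47  0.38] q [ 0.03  0.21  1.7   0.    1.23 -0.04]
(array([-0.0051, -0.0035,  0.1503]), array([ 0.0015, -0.002 ,  0.0035]))
t 1.92 pos [0.5625 0.0147 0.29  ] cab [-0.1668  0.0603  0.29  ] xyaw-YAW 0.19 z [-0.001 -0.    -1.   ] F [ 0.2   0.32 -1.34] q [ 0.02  0.21  1.71 -0.    1.23 -0.04]
```

View pics/w1.png

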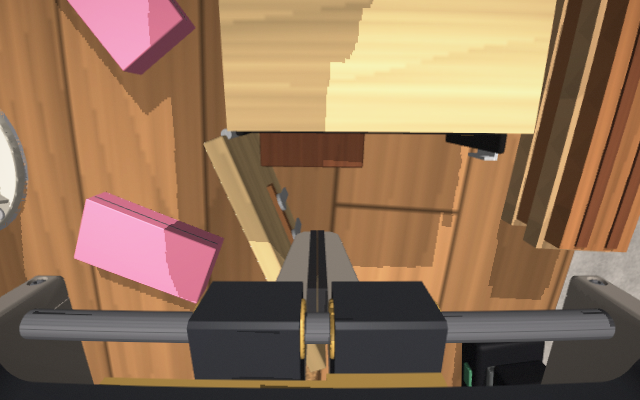

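View pics/t1.png

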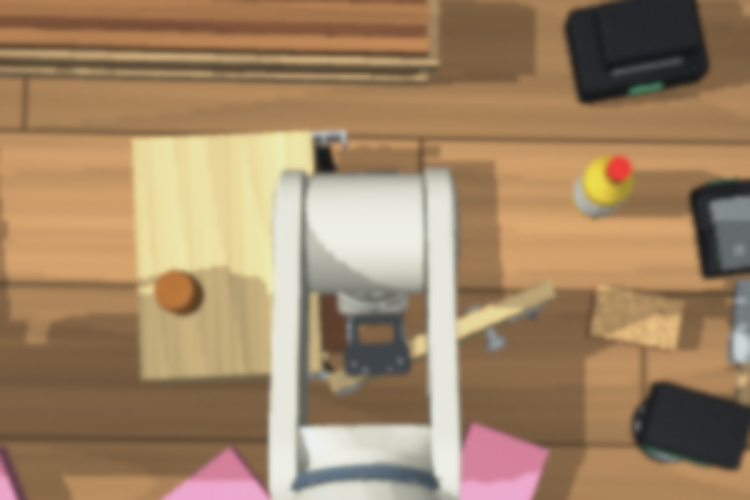

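The wrist view has the case's front end at (312,150) in line with the closed fingers at (318,240). The door passes left at (250,210). The way down is clear.

Emit:
carry_out --series '[{"travel":[0,0,0.03],"rot":[0,0,0],"jaw":0},{"travel":[0,0,0.06],"rot":[0,0,0],"jaw":0},{"travel":[0,0,0.09],"rot":[0,0,0],"jaw":0},{"travel":[0,0,0.12],"rot":[0,0,0],"jaw":0},{"travel":[0,0,0.15],"rot":[0,0,0],"jaw":0},{"travel":[0,0,0.15],"rot":[0,0,0],"jaw":0},{"travel":[0,0,0.15],"rot":[0,0,0],"jaw":0},{"travel":[0,0,0.15],"rot":[0,0,0],"jaw":0}]'

```text
clock: 2.58
tool_pos: [0.5628, 0.0125, 0.1421]
tcp_rot: [0.0, 0.684, 0.729, 0.0]
ft_force: [-0.3, -0.2, 0.3]
gripper_width: 0.007
```

```bash
python3 - <<'E'
from h import *
stat()
E
```

```text
t 2.58 pos [0.5628 0.0125 0.1421] cab [-0.169   0.0601  0.1421] xyaw-YAW -0.03 z [ 0.001 -0.    -1.   ] F [-0.34 -0.2   0.29] q [ 0.02  0.37  1.85 -0.    0.92 -0.04]
```

Emit:
carry_out --series '[{"travel":[0.01,0,0],"rot":[0,0,0],"jaw":0},{"travel":[0.017,0,0],"rot":[0,0,0],"jaw":0},{"travel":[0.02,0,0],"rot":[0,0,0],"jaw":0},{"travel":[0.0225,0,0],"rot":[0,0,0],"jaw":0},{"travel":[0.025,0,0],"rot":[0,0,0],"jaw":0},{"travel":[0.0275,0,0],"rot":[0,0,0],"jaw":0},{"travel":[0.03,0,0],"rot":[0,0,0],"jaw":0},{"travel":[0.0325,0,0],"rot":[0,0,0],"jaw":0},{"travel":[0.035,0,0],"rot":[0,0,0],"jaw":0},{"travel":[0.0375,0,0],"rot":[0,0,0],"jaw":0},{"travel":[0.04,0,0],"rot":[0,0,0],"jaw":0},{"travel":[0.0425,0,0],"rot":[0,0,0],"jaw":0},{"travel":[0.045,0,0],"rot":[0,0,0],"jaw":0},{"travel":[0.0475,0,0],"rot":[0,0,0],"jaw":0}]'

```text
clock: 3.75
tool_pos: [0.5602, 0.06, 0.1417]
tcp_rot: [0.001, 0.684, 0.73, 0.0]
ft_force: [0.9, -6.8, 5.8]
gripper_width: 0.005
```

```bash
python3 - <<'E'
from h import *
stat()
E
```

```text
t 3.75 pos [0.5602 0.06   0.1417] cab [-0.1215  0.0597  0.1417] xyaw-YAW 0.06 z [ 0.002 -0.002 -1.   ] F [ 0.89 -6.78  5.8 ] q [ 0.11  0.37  1.85 -0.    0.92  0.04]
```

Emit:
carry_out --series '[{"travel":[0.0015,0,0],"rot":[0,0,0],"jaw":0},{"travel":[0.003,0,0],"rot":[0,0,0],"jaw":0},{"travel":[0.0045,0,0],"rot":[0,0,0],"jaw":0},{"travel":[0.006,0,0],"rot":[0,0,0],"jaw":0},{"travel":[0.007,0,0],"rot":[0,0,0],"jaw":0}]'

```text
clock: 4.17
tool_pos: [0.5597, 0.067, 0.1417]
tcp_rot: [0.001, 0.684, 0.73, 0.0]
ft_force: [0.6, -6.6, 5.5]
gripper_width: 0.006
```

```bash
python3 - <<'E'
from h import *
stat()
E
```

```text
t 4.17 pos [0.5597 0.067  0.1417] cab [-0.1144  0.0597  0.1417] xyaw-YAW 0.07 z [ 0.002 -0.002 -1.   ] F [ 0.58 -6.56  5.5 ] q [ 0.12  0.37  1.85 -0.    0.92  0.05]
```

Still sliding with about 6.6 N of force. I'll go on in 1 mm steps.

Emit:
carry_out --series '[{"travel":[0.001,0,0],"rot":[0,0,0],"jaw":0},{"travel":[0.002,0,0],"rot":[0,0,0],"jaw":0}]'

```text
clock: 4.33
tool_pos: [0.5596, 0.069, 0.1417]
tcp_rot: [0.001, 0.684, 0.73, 0.0]
ft_force: [0.5, -6.6, 6.4]
gripper_width: 0.008
```

Emit:
carry_out --series '[{"travel":[0.0007,0,0],"rot":[0,0,0],"jaw":0},{"travel":[0.001,0,0],"rot":[0,0,0],"jaw":0}]'

```text
clock: 4.5
tool_pos: [0.5596, 0.0693, 0.1418]
tcp_rot: [0.002, 0.684, 0.73, -0.0]
ft_force: [2.2, -12.0, 6.8]
gripper_width: 0.005
```

Emit:
carry_out --series '[{"travel":[0.0007,0,0],"rot":[0,0,0],"jaw":0},{"travel":[0.001,0,0],"rot":[0,0,0],"jaw":0}]'

```text
clock: 4.67
tool_pos: [0.5596, 0.0694, 0.1418]
tcp_rot: [0.002, 0.683, 0.73, -0.001]
ft_force: [0.8, -17.0, 6.4]
gripper_width: 0.004
```

The case has met the back: force rose from 6.6 N to 17 N while the tool stayed at cabinet x = -0.112, which is the expected home. Now I'll back off and lift.

Emit:
carry_out --series '[{"travel":[-0.015,0,0],"rot":[0,0,0],"jaw":0},{"travel":[-0.04,0,0],"rot":[0,0,0],"jaw":0},{"travel":[-0.055,0,0],"rot":[0,0,0],"jaw":0},{"travel":[-0.055,0,-0.03],"rot":[0,0,0],"jaw":0},{"travel":[-0.055,0,-0.07],"rot":[0,0,0],"jaw":0},{"travel":[-0.055,0,-0.11],"rot":[0,0,0],"jaw":0},{"travel":[-0.055,0,-0.14],"rot":[0,0,0],"jaw":0},{"travel":[-0.055,0,-0.14],"rot":[0,0,0],"jaw":0},{"travel":[-0.055,0,-0.14],"rot":[0,0,0],"jaw":0}]'

```text
clock: 5.42
tool_pos: [0.563, 0.0171, 0.2828]
tcp_rot: [0.002, 0.684, 0.729, 0.002]
ft_force: [0.4, 0.0, 0.1]
gripper_width: 0.004
```

```bash
python3 - <<'E'
from h import *
stat()
p=bot.camera_params('scene');im,d=bot.grab_frame('scene');S=cloud('scene',d,p)
cv2.imwrite('pics/s2.png',cv2.resize(im[120:300,180:440],None,fx=3,fy=3,interpolation=cv2.INTER_CUBIC))
c=np.load('cab.npz')
C=np.concatenate([(S[...,:2]-c['ctr'])@np.c_[c['xh'],c['yh']],S[...,2:]],-1)
for nm,lo,hi in(('+y',.02,.1),('-y',-.1,-.02)):
    mm=(C[...,2]>.112)&(C[...,2]<.142)&(C[...,1]>lo)&(C[...,1]<hi)&(C[...,0]>-.16)&(C[...,0]<0)
    k=C[mm];print(nm,len(k),np.percentile(k[:,0],[5,25,50,75,95]).round(4))
# obstacles near door sweep, from first top view
P=np.load('top0.npz')['P'];T=np.concatenate([(P[...,:2]-c['ctr'])@np.c_[c['xh'],c['yh']],P[...,2:]],-1)
for u0,u1,v0,v1,n in((400,455,210,250,'trimmer'),(375,408,118,150,'glue')):
    q=T[v0:v1,u0:u1].reshape(-1,3);q=q[q[:,2]>.03];print(n,np.nanpercentile(q,[2,50,98],axis=0).round(3).tolist())
th=1.215;r=.225
u=np.array([-np.sin(th),-np.cos(th)]);n=np.array([np.cos(th),-np.sin(th)])
for g in(.035,.0):
    q=np.array([-.1,.141])+r*u-(.03+g)*n;print(g,q,rel(cabW(*q,.29),down(YAW-th)))
E
```

```text
t 5.42 pos [0.563  0.0171 0.2828] cab [-0.1645  0.0596  0.2828] xyaw-YAW 0.04 z [ 0.004  0.    -1.   ] F [0.38 0.04 0.06] q [ 0.03  0.21  1.72  0.    1.21 -0.04]
+y 99 [-0.1051 -0.103  -0.1016 -0.1001 -0.0983]
-y 117 [-0.1058 -0.1037 -0.1022 -0.1009 -0.0985]
trimmer [[-0.56, 0.172, 0.107], [-0.502, 0.216, 0.205], [-0.448, 0.262, 0.21]]
glue [[-0.467, -0.1, 0.038], [-0.434, -0.067, 0.114], [-0.414, -0.048, 0.175]]
0.035 [-0.33355001  0.1235532 ] (array([-0.169 , -0.063 , -0.0091]), array([ 9.0000e-04, -6.0000e-04,  1.2157e+00]))
0.0 [-0.32135822  0.09074527] (array([-0.1569, -0.0302, -0.0091]), array([ 9.0000e-04, -6.0000e-04,  1.2157e+00]))
```

View pics/s2.png

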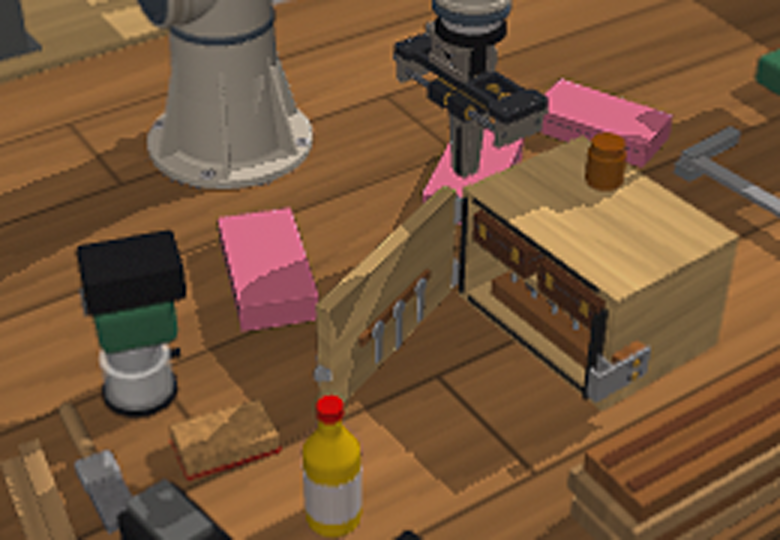

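Both cases are now flush at x about -0.102. In the crop their front ends with clasps sit level at (495,235) and (570,285). The door hasn't moved, and the trimmer at (130,320) and glue at (330,470) are untouched. Next I'll go over to the door's outer side.

Emit:
carry_out --series '[{"travel":[-0.015,-0.005,-0.009],"rot":[0,0,0.1],"jaw":0},{"travel":[-0.03,-0.011,-0.009],"rot":[0,0,0.2],"jaw":0},{"travel":[-0.045,-0.017,-0.009],"rot":[0,0,0.3],"jaw":0},{"travel":[-0.06,-0.022,-0.009],"rot":[0,0,0.4],"jaw":0},{"travel":[-0.075,-0.028,-0.009],"rot":[0,0,0.5],"jaw":0},{"travel":[-0.09,-0.034,-0.009],"rot":[0,0,0.6],"jaw":0},{"travel":[-0.105,-0.039,-0.009],"rot":[0,0,0.7],"jaw":0},{"travel":[-0.12,-0.045,-0.009],"rot":[0,0,0.8],"jaw":0},{"travel":[-0.135,-0.05,-0.009],"rot":[0,0,0.9],"jaw":0},{"travel":[-0.15,-0.056,-0.009],"rot":[0,0,1.0],"jaw":0},{"travel":[-0.16,-0.06,-0.009],"rot":[0,0,1.1],"jaw":0},{"travel":[-0.169,-0.063,-0.009],"rot":[0,0,1.216],"jaw":0},{"travel":[-0.169,-0.063,-0.009],"rot":[0,0,1.216],"jaw":0},{"travel":[-0.169,-0.063,-0.009],"rot":[0,0,1.216],"jaw":0}]'

```text
clock: 6.63
tool_pos: [0.5093, -0.1557, 0.2881]
tcp_rot: [-0.001, 0.978, 0.209, -0.001]
ft_force: [-0.2, -0.6, -0.7]
gripper_width: 0.004
```

```bash
python3 - <<'E'
from h import *
stat()
im,d=bot.grab_frame('wrist');cv2.imwrite('pics/w2.png',im)
stat()
q=[-.3336,.1236];print(rel(cabW(*q,.155),down(YAW-1.215)))
E
```

```text
t 6.63 pos [ 0.5093 -0.1557  0.2881] cab [-0.3335  0.1243  0.2881] xyaw-YAW -69.51 z [-0.002  0.001 -1.   ] F [-0.23 -0.61 -0.65] q [-0.3   0.16  1.77  0.    1.21  0.85]
t 6.68 pos [ 0.5095 -0.1554  0.2884] cab [-0.3332  0.124   0.2884] xyaw-YAW -69.45 z [-0.002  0.001 -1.   ] F [ 0.2   0.19 -0.11] q [-0.3   0.16  1.77  0.    1.21  0.85]
(array([0.0004, 0.0007, 0.1334]), array([-0.0015,  0.0014,  0.0029]))
```

View pics/w2.png

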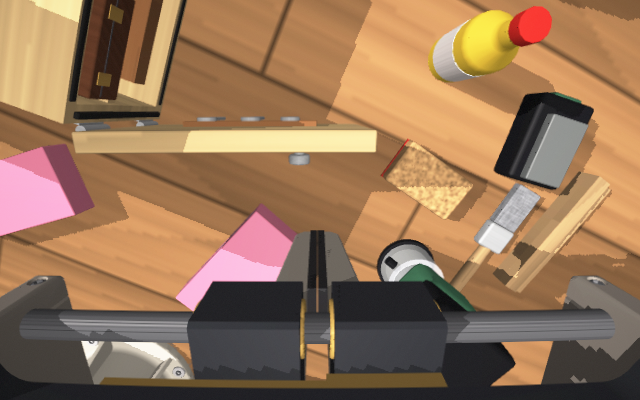

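The wrist view has the door edge-on at rows 130–150, parallel to the tool, with the fingertip at (318,235). The pull knob is at (298,158). The space below the fingers is free.

Emit:
carry_out --series '[{"travel":[0,0,0.03],"rot":[0,0,0],"jaw":0},{"travel":[0,0,0.06],"rot":[0,0,0],"jaw":0},{"travel":[0,0,0.09],"rot":[0,0,0],"jaw":0},{"travel":[0,0,0.12],"rot":[0,0,0],"jaw":0},{"travel":[0,0,0.133],"rot":[0,0,0],"jaw":0},{"travel":[0,0,0.133],"rot":[0,0,0],"jaw":0},{"travel":[0,0,0.133],"rot":[0,0,0],"jaw":0},{"travel":[0,0,0.133],"rot":[0,0,0],"jaw":0}]'

```text
clock: 7.35
tool_pos: [0.5108, -0.1557, 0.1575]
tcp_rot: [0.0, 0.978, 0.209, 0.001]
ft_force: [-0.2, 0.1, -0.1]
gripper_width: 0.0
```

```bash
cat >> h.py <<'E'
H=np.array([-.1,.141])
def doorpose(th,r=.225,off=.030,z=.156):
    u=np.array([-np.sin(th),-np.cos(th)]);n=np.array([np.cos(th),-np.sin(th)])
    return cabW(*(H+r*u-off*n),z),down(YAW-th)
def plan(ths,off=.03,**k):
    for i,t in enumerate(ths):
        o=off if np.isscalar(off) else off[i]
        p,Rt=doorpose(t,off=o,**k);a,b=rel(p,Rt);print(round(t,3),a.round(3).tolist(),b.round(3).tolist())
E
python3 - <<'E'
from h import *
stat()
plan([1.215,1.215]+list(np.arange(1.18,.4,-.045)),off=[.05,.036]+[.03]*18)
E
```

```text
t 7.35 pos [ 0.5108 -0.1557  0.1575] cab [-0.3336  0.1228  0.1575] xyaw-YAW -69.55 z [ 0.001 -0.    -1.   ] F [-0.21  0.1  -0.1 ] q [-0.3   0.31  1.9   0.    0.93  0.85]
1.215 [0.014, -0.0, 0.002] [0.001, -0.001, 0.001]
1.215 [0.028, -0.0, 0.002] [0.001, -0.001, 0.001]
1.18 [0.042, 0.001, 0.002] [0.001, -0.001, -0.034]
1.135 [0.052, 0.001, 0.002] [0.001, -0.001, -0.079]
1.09 [0.062, 0.002, 0.002] [0.001, -0.001, -0.124]
1.045 [0.073, 0.002, 0.002] [0.001, -0.001, -0.169]
1.0 [0.083, 0.001, 0.002] [0.001, -0.001, -0.214]
0.955 [0.093, -0.0, 0.002] [0.001, -0.001, -0.259]
0.91 [0.103, -0.002, 0.002] [0.001, -0.001, -0.304]
0.865 [0.113, -0.004, 0.002] [0.001, -0.001, -0.349]
0.82 [0.123, -0.006, 0.002] [0.001, -0.001, -0.394]
0.775 [0.133, -0.009, 0.002] [0.001, -0.001, -0.439]
0.73 [0.143, -0.012, 0.002] [0.001, -0.001, -0.484]
0.685 [0.152, -0.016, 0.002] [0.001, -0.001, -0.529]
0.64 [0.162, -0.02, 0.002] [0.001, -0.001, -0.574]
0.595 [0.171, -0.025, 0.002] [0.001, -0.001, -0.619]
0.55 [0.18, -0.03, 0.002] [0.001, -0.001, -0.664]
0.505 [0.188, -0.035, 0.002] [0.001, -0.001, -0.709]
0.46 [0.197, -0.041, 0.002] [0.001, -0.001, -0.754]
0.415 [0.205, -0.047, 0.002] [0.001, -0.001, -0.799]
```

Emit:
carry_out --series '[{"travel":[0.014,0,0.002],"rot":[0,0,0],"jaw":0},{"travel":[0.023,0,0.002],"rot":[0,0,0],"jaw":0},{"travel":[0.028,0,0.002],"rot":[0,0,0],"jaw":0},{"travel":[0.031,0,0.002],"rot":[0,0,0],"jaw":0},{"travel":[0.034,0,0.002],"rot":[0,0,0],"jaw":0},{"travel":[0.038,0,0.002],"rot":[0,0,-0.015],"jaw":0},{"travel":[0.042,0.001,0.002],"rot":[0,0,-0.034],"jaw":0},{"travel":[0.047,0.001,0.002],"rot":[0,0,-0.056],"jaw":0},{"travel":[0.052,0.001,0.002],"rot":[0,0,-0.079],"jaw":0}]'

```text
clock: 8.1
tool_pos: [0.5582, -0.1357, 0.1546]
tcp_rot: [0.0, 0.969, 0.247, -0.0]
ft_force: [-0.1, -1.3, -0.1]
gripper_width: 0.004
```

```bash
python3 - <<'E'
from h import *
stat()
plan(np.arange(1.11,.5,-.03))
E
```

```text
t 8.1 pos [ 0.5582 -0.1357  0.1546] cab [-0.3167  0.0741  0.1546] xyaw-YAW -65.0 z [-0. -0. -1.] F [-0.14 -1.33 -0.1 ] q [-0.24  0.37  1.82 -0.    0.96  0.83]
1.11 [0.006, 0.001, -0.001] [0.0, 0.0, -0.024]
1.08 [0.013, 0.002, -0.001] [0.0, 0.0, -0.054]
1.05 [0.02, 0.002, -0.001] [0.0, 0.0, -0.084]
1.02 [0.027, 0.002, -0.001] [0.0, 0.0, -0.114]
0.99 [0.034, 0.002, -0.001] [0.0, 0.0, -0.144]
0.96 [0.04, 0.002, -0.001] [0.0, 0.0, -0.174]
0.93 [0.047, 0.002, -0.001] [0.0, 0.0, -0.204]
0.9 [0.054, 0.001, -0.001] [0.0, 0.0, -0.234]
0.87 [0.061, 0.0, -0.001] [0.0, 0.0, -0.264]
0.84 [0.068, -0.001, -0.001] [0.0, 0.0, -0.294]
0.81 [0.074, -0.002, -0.001] [0.0, 0.0, -0.324]
0.78 [0.081, -0.003, -0.001] [0.0, 0.0, -0.354]
0.75 [0.088, -0.005, -0.002] [0.0, 0.0, -0.384]
0.72 [0.094, -0.007, -0.002] [0.0, 0.0, -0.414]
0.69 [0.101, -0.009, -0.002] [0.0, 0.0, -0.444]
0.66 [0.107, -0.011, -0.002] [0.0, 0.0, -0.474]
0.63 [0.113, -0.013, -0.002] [0.0, 0.0, -0.504]
0.6 [0.12, -0.016, -0.002] [0.0, 0.0, -0.534]
0.57 [0.126, -0.018, -0.002] [0.0, 0.0, -0.564]
0.54 [0.132, -0.021, -0.002] [0.0, 0.0, -0.594]
0.51 [0.138, -0.025, -0.002] [0.0, 0.0, -0.624]
```

Emit:
carry_out --series '[{"travel":[0.006,0.001,0],"rot":[0,0,-0.024],"jaw":0},{"travel":[0.013,0.002,0],"rot":[0,0,-0.054],"jaw":0},{"travel":[0.02,0.002,0],"rot":[0,0,-0.084],"jaw":0},{"travel":[0.027,0.002,0],"rot":[0,0,-0.114],"jaw":0},{"travel":[0.034,0.002,0],"rot":[0,0,-0.144],"jaw":0},{"travel":[0.04,0.002,0],"rot":[0,0,-0.174],"jaw":0},{"travel":[0.047,0.002,0],"rot":[0,0,-0.204],"jaw":0},{"travel":[0.054,0.001,0],"rot":[0,0,-0.234],"jaw":0},{"travel":[0.061,0,0],"rot":[0,0,-0.264],"jaw":0},{"travel":[0.068,-0.001,0],"rot":[0,0,-0.294],"jaw":0},{"travel":[0.074,-0.002,0],"rot":[0,0,-0.324],"jaw":0},{"travel":[0.081,-0.003,0],"rot":[0,0,-0.354],"jaw":0},{"travel":[0.088,-0.005,0],"rot":[0,0,-0.384],"jaw":0},{"travel":[0.094,-0.007,0],"rot":[0,0,-0.414],"jaw":0},{"travel":[0.101,-0.009,0],"rot":[0,0,-0.444],"jaw":0},{"travel":[0.107,-0.011,0],"rot":[0,0,-0.474],"jaw":0},{"travel":[0.113,-0.013,0],"rot":[0,0,-0.504],"jaw":0},{"travel":[0.12,-0.016,0],"rot":[0,0,-0.534],"jaw":0},{"travel":[0.126,-0.018,0],"rot":[0,0,-0.564],"jaw":0},{"travel":[0.132,-0.021,0],"rot":[0,0,-0.594],"jaw":0}]'

```text
clock: 9.77
tool_pos: [0.6643, -0.0537, 0.1546]
tcp_rot: [0.0, 0.854, 0.52, 0.0]
ft_force: [-0.4, -0.5, -0.7]
gripper_width: 0.007
```

```bash
python3 - <<'E'
from h import *
stat()
plan(np.arange(.53,.13,-.03))
im,d=bot.grab_frame('scene');cv2.imwrite('pics/s3.png',cv2.resize(im[120:300,180:440],None,fx=3,fy=3,interpolation=cv2.INTER_CUBIC))
E
```

```text
t 9.77 pos [ 0.6643 -0.0537  0.1546] cab [-0.2416 -0.037   0.1546] xyaw-YAW -30.92 z [ 0. -0. -1.] F [-0.39 -0.46 -0.65] q [-0.08  0.5   1.61 -0.    1.04  0.39]
0.53 [0.002, -0.0, -0.001] [0.0, 0.0, -0.01]
0.5 [0.009, 0.001, -0.001] [0.0, 0.0, -0.04]
0.47 [0.016, 0.001, -0.001] [0.0, 0.0, -0.07]
0.44 [0.023, 0.002, -0.001] [0.0, 0.0, -0.1]
0.41 [0.029, 0.002, -0.001] [0.0, 0.0, -0.13]
0.38 [0.036, 0.002, -0.001] [0.0, 0.0, -0.16]
0.35 [0.043, 0.001, -0.001] [0.0, 0.0, -0.19]
0.32 [0.05, 0.001, -0.001] [0.0, 0.0, -0.22]
0.29 [0.056, 0.0, -0.001] [0.0, 0.0, -0.25]
0.26 [0.063, -0.001, -0.001] [0.0, 0.0, -0.28]
0.23 [0.07, -0.002, -0.001] [0.0, 0.0, -0.31]
0.2 [0.077, -0.003, -0.001] [0.0, 0.0, -0.34]
0.17 [0.083, -0.005, -0.001] [0.0, 0.0, -0.37]
0.14 [0.09, -0.006, -0.001] [0.0, 0.0, -0.4]
```

View pics/s3.png

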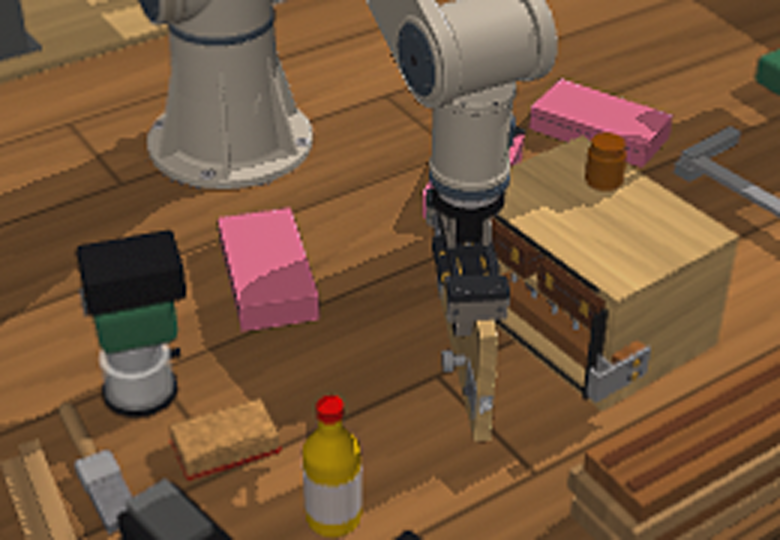

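The door follows: its edge is at (480,400) and the fingers press the outer face high up, near the free edge. I'll carry on to about 0.14 rad.

Emit:
carry_out --series '[{"travel":[0.002,0,0],"rot":[0,0,-0.01],"jaw":0},{"travel":[0.009,0.001,0],"rot":[0,0,-0.04],"jaw":0},{"travel":[0.016,0.001,0],"rot":[0,0,-0.07],"jaw":0},{"travel":[0.023,0.002,0],"rot":[0,0,-0.1],"jaw":0},{"travel":[0.029,0.002,0],"rot":[0,0,-0.13],"jaw":0},{"travel":[0.036,0.002,0],"rot":[0,0,-0.16],"jaw":0},{"travel":[0.043,0.001,0],"rot":[0,0,-0.19],"jaw":0},{"travel":[0.05,0.001,0],"rot":[0,0,-0.22],"jaw":0},{"travel":[0.056,0,0],"rot":[0,0,-0.25],"jaw":0},{"travel":[0.063,-0.001,0],"rot":[0,0,-0.28],"jaw":0},{"travel":[0.07,-0.002,0],"rot":[0,0,-0.31],"jaw":0},{"travel":[0.077,-0.003,0],"rot":[0,0,-0.34],"jaw":0},{"travel":[0.082,-0.004,0],"rot":[0,0,-0.36],"jaw":0},{"travel":[0.086,-0.005,0],"rot":[0,0,-0.38],"jaw":0},{"travel":[0.09,-0.006,0],"rot":[0,0,-0.4],"jaw":0},{"travel":[0.09,-0.006,0],"rot":[0,0,-0.4],"jaw":0}]'

```text
clock: 11.15
tool_pos: [0.7002, 0.0293, 0.1546]
tcp_rot: [-0.0, 0.734, 0.679, 0.0]
ft_force: [0.2, -0.4, 0.3]
gripper_width: 0.003
```

```bash
python3 - <<'E'
from h import *
stat()
plan(np.arange(.14,.0,-.01))
E
```

```text
t 11.15 pos [0.7002 0.0293 0.1546] cab [-0.161  -0.078   0.1546] xyaw-YAW -8.06 z [ 0.  0. -1.] F [ 0.21 -0.44  0.29] q [0.04 0.55 1.52 0.   1.07 0.12]
0.14 [-0.0, -0.0, -0.001] [0.0, -0.0, -0.001]
0.13 [0.002, -0.0, -0.001] [0.0, -0.0, -0.011]
0.12 [0.004, 0.0, -0.001] [0.0, -0.0, -0.021]
0.11 [0.007, 0.0, -0.001] [0.0, -0.0, -0.031]
0.1 [0.009, 0.001, -0.001] [0.0, -0.0, -0.041]
0.09 [0.011, 0.001, -0.001] [0.0, -0.0, -0.051]
0.08 [0.013, 0.001, -0.001] [0.0, -0.0, -0.061]
0.07 [0.016, 0.001, -0.001] [0.0, -0.0, -0.071]
0.06 [0.018, 0.001, -0.001] [0.0, -0.0, -0.081]
0.05 [0.02, 0.001, -0.001] [0.0, -0.0, -0.091]
0.04 [0.022, 0.002, -0.001] [0.0, -0.0, -0.101]
0.03 [0.025, 0.002, -0.001] [0.0, -0.0, -0.111]
0.02 [0.027, 0.002, -0.001] [0.0, -0.0, -0.121]
0.01 [0.029, 0.002, -0.001] [0.0, -0.0, -0.131]
-0.0 [0.032, 0.002, -0.001] [0.0, -0.0, -0.141]
```

Emit:
carry_out --series '[{"travel":[0.002,0,0],"rot":[0,0,-0.011],"jaw":0},{"travel":[0.004,0,0],"rot":[0,0,-0.021],"jaw":0},{"travel":[0.0055,0,0],"rot":[0,0,-0.026],"jaw":0},{"travel":[0.007,0,0],"rot":[0,0,-0.031],"jaw":0},{"travel":[0.008,0,0],"rot":[0,0,-0.036],"jaw":0},{"travel":[0.009,0.001,0],"rot":[0,0,-0.041],"jaw":0},{"travel":[0.01,0.001,0],"rot":[0,0,-0.046],"jaw":0},{"travel":[0.011,0.001,0],"rot":[0,0,-0.051],"jaw":0}]'

```text
clock: 11.82
tool_pos: [0.7018, 0.0388, 0.1546]
tcp_rot: [0.0, 0.717, 0.697, -0.0]
ft_force: [-1.0, -5.5, 1.0]
gripper_width: 0.006
```

Emit:
carry_out --series '[{"travel":[0.001,0,0],"rot":[0,0,-0.005],"jaw":0},{"travel":[0.002,0,0],"rot":[0,0,-0.01],"jaw":0},{"travel":[0.003,0,0],"rot":[0,0,-0.015],"jaw":0},{"travel":[0.003,0,0],"rot":[0,0,-0.015],"jaw":0}]'

```text
clock: 12.15
tool_pos: [0.7023, 0.0414, 0.1546]
tcp_rot: [0.001, 0.711, 0.703, -0.0]
ft_force: [1.6, -4.0, -1.2]
gripper_width: 0.005
```

Emit:
carry_out --series '[{"travel":[0.0007,0,0],"rot":[0,0,-0.004],"jaw":0},{"travel":[0.0015,0,0],"rot":[0,0,-0.007],"jaw":0},{"travel":[0.0015,0,0],"rot":[0,0,-0.007],"jaw":0}]'

```text
clock: 12.4
tool_pos: [0.7024, 0.0417, 0.1546]
tcp_rot: [0.001, 0.709, 0.705, -0.001]
ft_force: [2.7, -10.2, -0.4]
gripper_width: 0.007
```

```bash
python3 - <<'E'
from h import *
stat()
s=bot.sense();c=W2cab(s['tool_pos']);print('implied th',np.arctan2(-(c[0]+.03+.1),.141-c[1]))
E
```

```text
t 12.4 pos [0.7024 0.0417 0.1546] cab [-0.1487 -0.081   0.1546] xyaw-YAW -3.96 z [ 0.001 -0.003 -1.   ] F [  2.73 -10.16  -0.41] q [ 0.06  0.55  1.52 -0.    1.07  0.07]
implied th 0.0841037811147213
```

Resistance of about 10 N at roughly 0.084 rad means the bolt is riding on the keeper. From here I go in 1 mm steps, reading the force after each.

Emit:
carry_out --series '[{"travel":[0.0005,0,0],"rot":[0,0,0],"jaw":0},{"travel":[0.0005,0,0],"rot":[0,0,0],"jaw":0}]'

```text
clock: 12.57
tool_pos: [0.7024, 0.0419, 0.1546]
tcp_rot: [0.001, 0.709, 0.705, -0.001]
ft_force: [1.8, -10.3, -0.1]
gripper_width: 0.005
```

Emit:
carry_out --series '[{"travel":[0.0005,0,0],"rot":[0,0,0],"jaw":0},{"travel":[0.0005,0,0],"rot":[0,0,0],"jaw":0}]'

```text
clock: 12.73
tool_pos: [0.7024, 0.0423, 0.1546]
tcp_rot: [0.002, 0.709, 0.705, -0.001]
ft_force: [2.1, -11.1, -0.7]
gripper_width: 0.005
```

Emit:
carry_out --series '[{"travel":[0.0005,0,0],"rot":[0,0,0],"jaw":0},{"travel":[0.0005,0,0],"rot":[0,0,0],"jaw":0}]'

```text
clock: 12.9
tool_pos: [0.7024, 0.0427, 0.1546]
tcp_rot: [0.002, 0.709, 0.705, -0.001]
ft_force: [1.9, -12.7, 0.6]
gripper_width: 0.002
```

Emit:
carry_out --series '[{"travel":[0.0005,0,0],"rot":[0,0,-0.002],"jaw":0},{"travel":[0.001,0,0],"rot":[0,0,-0.004],"jaw":0},{"travel":[0.001,0,0],"rot":[0,0,-0.004],"jaw":0}]'

```text
clock: 13.15
tool_pos: [0.7026, 0.0444, 0.1546]
tcp_rot: [0.001, 0.708, 0.706, -0.0]
ft_force: [2.9, -8.5, -1.3]
gripper_width: 0.0
```

Emit:
carry_out --series '[{"travel":[0.0005,0,0],"rot":[0,0,-0.002],"jaw":0},{"travel":[0.001,0,0],"rot":[0,0,-0.004],"jaw":0},{"travel":[0.001,0,0],"rot":[0,0,-0.004],"jaw":0}]'

```text
clock: 13.4
tool_pos: [0.7027, 0.0454, 0.1546]
tcp_rot: [0.001, 0.706, 0.708, -0.0]
ft_force: [2.5, -8.7, -0.4]
gripper_width: 0.004
```

Emit:
carry_out --series '[{"travel":[0.0005,0,0],"rot":[0,0,-0.002],"jaw":0},{"travel":[0.001,0,0],"rot":[0,0,-0.004],"jaw":0},{"travel":[0.001,0,0],"rot":[0,0,-0.004],"jaw":0}]'

```text
clock: 13.65
tool_pos: [0.7028, 0.0465, 0.1546]
tcp_rot: [0.002, 0.705, 0.709, -0.0]
ft_force: [3.6, -8.4, -1.7]
gripper_width: 0.006
```

Emit:
carry_out --series '[{"travel":[0.0005,0,0],"rot":[0,0,-0.002],"jaw":0},{"travel":[0.001,0,0],"rot":[0,0,-0.004],"jaw":0},{"travel":[0.001,0,0],"rot":[0,0,-0.004],"jaw":0}]'

```text
clock: 13.9
tool_pos: [0.7029, 0.0474, 0.1546]
tcp_rot: [0.002, 0.703, 0.711, -0.0]
ft_force: [3.4, -8.3, -1.7]
gripper_width: 0.004
```

Emit:
carry_out --series '[{"travel":[0.0005,0,0],"rot":[0,0,-0.002],"jaw":0},{"travel":[0.001,0,0],"rot":[0,0,-0.004],"jaw":0},{"travel":[0.001,0,0],"rot":[0,0,-0.004],"jaw":0}]'

```text
clock: 14.15
tool_pos: [0.703, 0.0487, 0.1546]
tcp_rot: [0.002, 0.702, 0.712, 0.0]
ft_force: [3.8, -9.2, -1.6]
gripper_width: 0.0
```

Emit:
carry_out --series '[{"travel":[0.0005,0,0],"rot":[0,0,-0.002],"jaw":0},{"travel":[0.001,0,0],"rot":[0,0,-0.004],"jaw":0},{"travel":[0.001,0,0],"rot":[0,0,-0.004],"jaw":0}]'

```text
clock: 14.4
tool_pos: [0.7031, 0.0496, 0.1547]
tcp_rot: [0.002, 0.701, 0.714, -0.0]
ft_force: [5.6, -8.7, -1.9]
gripper_width: 0.005
```

```bash
python3 - <<'E'
from h import *
stat()
s=bot.sense();c=W2cab(s['tool_pos']);print('implied th',np.arctan2(-(c[0]+.03+.1),.141-c[1]))
E
```

```text
t 14.4 pos [0.7031 0.0496 0.1547] cab [-0.1409 -0.0822  0.1547] xyaw-YAW -2.6 z [ 0.002 -0.002 -1.   ] F [ 5.58 -8.66 -1.87] q [ 0.07  0.55  1.52 -0.    1.07  0.05]
implied th 0.04868317110257972
```

Emit:
carry_out --series '[{"travel":[0.0005,0.0002,0],"rot":[0,0,-0.002],"jaw":0},{"travel":[0.001,0.0004,0],"rot":[0,0,-0.004],"jaw":0},{"travel":[0.001,0.0004,0],"rot":[0,0,-0.004],"jaw":0}]'

```text
clock: 14.65
tool_pos: [0.7032, 0.0497, 0.1546]
tcp_rot: [0.002, 0.699, 0.715, -0.001]
ft_force: [3.6, -12.7, -0.5]
gripper_width: 0.003
```

Emit:
carry_out --series '[{"travel":[0.0005,0.0002,0],"rot":[0,0,-0.002],"jaw":0},{"travel":[0.001,0.0004,0],"rot":[0,0,-0.004],"jaw":0},{"travel":[0.001,0.0004,0],"rot":[0,0,-0.004],"jaw":0}]'

```text
clock: 14.9
tool_pos: [0.7032, 0.0498, 0.1547]
tcp_rot: [0.002, 0.698, 0.716, -0.002]
ft_force: [1.9, -15.9, 0.1]
gripper_width: 0.006
```

Emit:
carry_out --series '[{"travel":[0.0005,0.0002,0],"rot":[0,0,-0.002],"jaw":0},{"travel":[0.001,0.0004,0],"rot":[0,0,-0.004],"jaw":0},{"travel":[0.001,0.0004,0],"rot":[0,0,-0.004],"jaw":0}]'

```text
clock: 15.15
tool_pos: [0.7033, 0.0499, 0.1547]
tcp_rot: [0.002, 0.696, 0.718, -0.002]
ft_force: [-0.6, -20.3, 1.7]
gripper_width: 0.006
```

The tool hit a hard stop at y about 0.0498, with force climbing to 20 N, so I won't push further. I'll back off and see whether the door holds.

Emit:
carry_out --series '[{"travel":[-0.002,0,0],"rot":[0,0,0],"jaw":0},{"travel":[-0.004,0,0],"rot":[0,0,0],"jaw":0},{"travel":[-0.007,0,0],"rot":[0,0,0],"jaw":0},{"travel":[-0.012,0,0],"rot":[0,0,0],"jaw":0},{"travel":[-0.02,0,0],"rot":[0,0,0],"jaw":0},{"travel":[-0.03,0,0],"rot":[0,0,0],"jaw":0},{"travel":[-0.03,0,0],"rot":[0,0,0],"jaw":0},{"travel":[-0.03,0,-0.03],"rot":[0,0,0],"jaw":0},{"travel":[-0.03,0,-0.07],"rot":[0,0,0],"jaw":0},{"travel":[-0.03,0,-0.1],"rot":[0,0,0],"jaw":0},{"travel":[-0.03,0,-0.14],"rot":[0,0,0],"jaw":0},{"travel":[-0.03,0,-0.16],"rot":[0,0,0],"jaw":0},{"travel":[-0.03,0,-0.16],"rot":[0,0,0],"jaw":0},{"travel":[-0.03,0,-0.16],"rot":[0,0,0],"jaw":0}]'

```text
clock: 16.32
tool_pos: [0.7045, 0.0243, 0.316]
tcp_rot: [0.001, 0.696, 0.718, 0.001]
ft_force: [0.3, -0.3, -0.7]
gripper_width: 0.005
```

```bash
cat > chk.py <<'E'
from h import *
import sys
k=sys.argv[1];stat();c=np.load('cab.npz')
def door(C,n):
    m=(C[...,2]>.15)&(C[...,2]<.178)&(C[...,0]<-.1)&(C[...,0]>-.16)&(abs(C[...,1])<.15)
for n in('wrist','top','scene'):
    p=bot.camera_params(n);im,d=bot.grab_frame(n);P=cloud(n,d,p)
    C=np.concatenate([(P[...,:2]-c['ctr'])@np.c_[c['xh'],c['yh']],P[...,2:]],-1)
    np.savez(f'{n}_{k}.npz',im=im,C=C)
    cv2.imwrite(f'pics/{n}_{k}.png',im if n=='wrist' else cv2.resize(im[60:260,150:450] if n=='top' else im[120:300,180:440],None,fx=2.6,fy=2.6,interpolation=cv2.INTER_CUBIC))
    # outer edge of the door top: min cab x per y-bin
    m=(C[...,2]>.155)&(C[...,2]<.18)&(C[...,0]<-.09)&(C[...,0]>-.2)
    out=[]
    for y in np.arange(-.125,.13,.025):
        q=C[m&(abs(C[...,1]-y)<.0125)]
        if len(q)>5: out.append((round(y,3),len(q),round(float(np.percentile(q[:,0],3)),4),round(float(np.percentile(q[:,0],50)),4)))
    print(n,out)
E
python3 chk.py 4
```

```text
t 16.32 pos [0.7045 0.0243 0.316 ] cab [-0.1663 -0.0821  0.316 ] xyaw-YAW -1.94 z [ 0.003  0.    -1.   ] F [ 0.27 -0.27 -0.69] q [0.03 0.42 1.36 0.   1.36 0.  ]
wrist [(np.float64(-0.125), 655, -0.1321, -0.1162), (np.float64(-0.1), 860, -0.1316, -0.1159), (np.float64(-0.075), 893, -0.1306, -0.1147), (np.float64(-0.05), 881, -0.1299, -0.114), (np.float64(-0.025), 874, -0.129, -0.1131), (np.float64(-0.0), 881, -0.128, -0.1121), (np.float64(0.025), 863, -0.1272, -0.1114), (np.float64(0.05), 856, -0.1264, -0.1106), (np.float64(0.075), 869, -0.1262, -0.1098), (np.float64(0.1), 866, -0.125, -0.1089), (np.float64(0.125), 811, -0.1236, -0.1083)]
top [(np.float64(-0.125), 46, -0.1184, -0.0988), (np.float64(-0.1), 77, -0.1253, -0.1117), (np.float64(-0.075), 74, -0.1247, -0.113), (np.float64(-0.05), 63, -0.118, -0.0988), (np.float64(-0.025), 39, -0.1276, -0.1115)]
scene [(np.float64(-0.125), 78, -0.1353, -0.1154), (np.float64(-0.1), 69, -0.1331, -0.1163), (np.float64(-0.075), 64, -0.1323, -0.1156), (np.float64(-0.05), 71, -0.1312, -0.116), (np.float64(-0.025), 62, -0.1321, -0.1159), (np.float64(-0.0), 62, -0.1308, -0.1128), (np.float64(0.025), 61, -0.1292, -0.1132), (np.float64(0.05), 56, -0.1282, -0.1089), (np.float64(0.075), 61, -0.1281, -0.1108), (np.float64(0.1), 50, -0.1263, -0.1101), (np.float64(0.125), 46, -0.1261, -0.1122)]
```

View pics/scene_4.png

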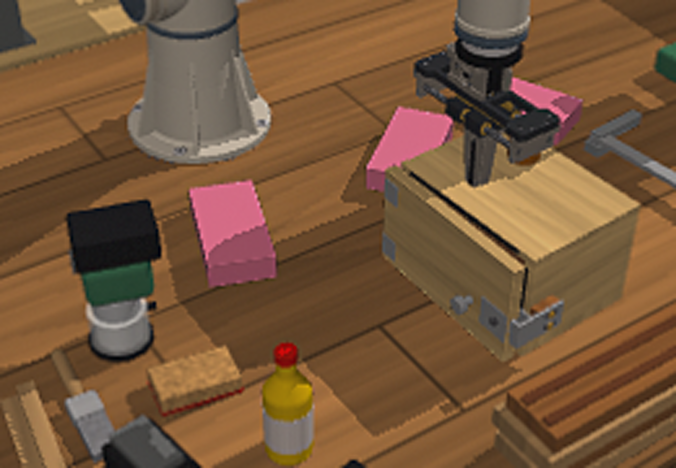

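View pics/wrist_4.png

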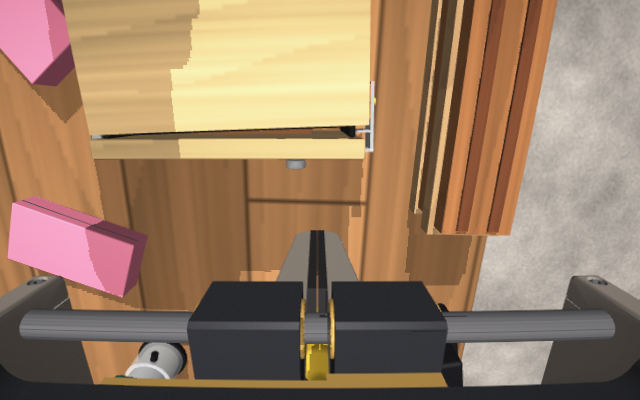

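```bash
python3 - <<'E'
from h import *
for k in('wrist','scene'):
    C=np.load(f'{k}_4.npz')['C']
    m=(C[...,2]>.155)&(C[...,2]<.18)
    d=[];r=[]
    for y in np.arange(-.12,.12,.01):
        s=m&(abs(C[...,1]-y)<.006)
        q=C[s&(C[...,0]<-.104)&(C[...,0]>-.16)]; d.append((y,np.percentile(q[:,0],4)))
        # roof edge: z>.167
        q=C[s&(C[...,2]>.1665)&(C[...,0]>-.103)&(C[...,0]<-.02)]; r.append((y,np.percentile(q[:,0],2)))
    d=np.array(d);r=np.array(r)
    print(k,'door slope',np.polyfit(*d.T,1),'roof',np.polyfit(*r.T,1))
E
```

```text
wrist door slope [ 0.03183053 -0.12864446] roof [-0.000232   -0.09932236]
scene door slope [ 0.03557796 -0.13041861] roof [-0.00210773 -0.10044724]
```

```bash
python3 - <<'E'
import cv2
a=cv2.imread('pics/wrist_4.png');cv2.imwrite('pics/wc4.png',cv2.resize(a[70:180,80:390],None,fx=2.5,fy=2.5,interpolation=cv2.INTER_CUBIC))
E
```

```text
(no output)
```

View pics/wc4.png

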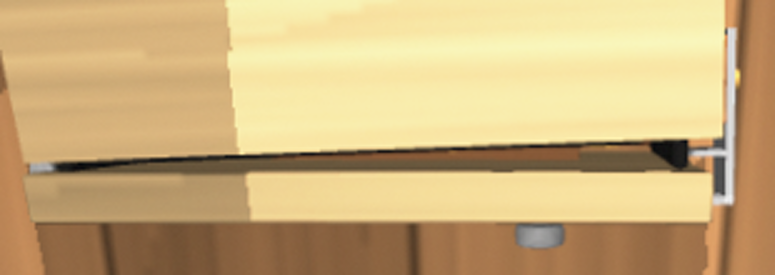

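```bash
python3 - <<'E'
from h import *
stat();print(bot.finish_job())
E
```

```text
t 16.47 pos [0.7032 0.0243 0.3126] cab [-0.1662 -0.0807  0.3126] xyaw-YAW -1.93 z [-0.003 -0.    -1.   ] F [-0.08 -0.12 -0.17] q [0.03 0.42 1.36 0.   1.36 0.  ]
the job is handed in; nothing more can be done
None
```

I slid the dark case in the hinge-side lane home, swung the door shut and pressed it home. With nothing touching it, the door now holds itself shut. I handed the job in at 16.5 s.

- **Cases:** the one that stuck out met the back wall at a peak reading of 17 N. The scene camera then put both front ends at x ≈ -0.102 m, which is home. I checked this with the door still open and did not check again once it was shut.
- **Door:** pressing peaked at a reading of 20.3 N, against the 25 N limit. With the arm about 0.14 m clear above it, the door angle measured 0.032 rad (wrist camera) and 0.038 rad (scene camera). Unlatched, the seal would hold it above 0.055 rad.
- **Disagreements:** the tool position during pressing implied about 0.049 rad at the hard stop, higher than either camera. I took that as a small error in the cabinet pose. I also saw no clear force drop when the latch snapped, so "latched" rests on the hard stop and the angle measured after release.
- **Bystanders:** those in view look unmoved. I did not measure them again, and the arm partly hid the jar in the last picture.

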